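# Stand two toppled model cars back on their wheels

## Robot

A 6-joint arm with a two-finger parallel gripper is mounted at the origin on the work surface. World frame = base frame: x ahead of the robot, y to its left, z up, the work surface at z = 0. Lengths are in m, angles in rad, forces in N, time in s.
With the tool pointing down it reaches from about 0.3 to 0.825 m from the base axis. Payload 5.4 kg.
Tool frame: the origin (TCP) lies between the finger pads; the fingertips stand 22 mm ahead of it and the grasp point (between the pads) lies 3 mm ahead of it; z points along the fingers, y is the direction in which the jaws open and shut (so a half turn about z gives the same grasp; the last joint's range is limited). The gripper opens to 92 mm and grips with 3 to 60 N. Pads are 20 mm wide; open, the fingers measure 128 mm over their backs; the gripper's body (75 mm by 189 mm) begins 69 mm behind the grasp point.
Start: joints at [1.035, 0.158, 1.597, -0, 1.386, -0.21], TCP at [0.184, 0.545, 0.237] pointing down, gripper open.
Joint ranges: [-2.91, 2.91], [-0.94, 2.29], [0.18, 2.7], [-1.29, 4.43], [0.17, 2.64], [-3, 3]. Speed limits (rad/s): [2.57, 2.57, 3.14, 3.14, 3.14, 3.14].

## Interface

Orientations are given as a rotation vector (axis times angle).
In Python, from plant import * gives the robot as it stands. The module is installed in compiled form; this text tells all that it offers.
- The arm moves only by the tool send_rows, never from a script. Its arguments are lists of equal length, an entry for each row: "claw": the finger opening in mm, from 0 to 91.9; "dp": the shift along the world's x, y, z in mm, a list of three; "twist": the turn, a rotation vector about the world's x, y, z in degrees, a list of three. A call has 1 to 8 rows; each row shifts and turns the pose as measured when the row begins; what a row does not reach is not made up. A row lasts 1/12 s, in which the tool goes at most 41.7 mm and 7.16 degrees, less where a joint would pass 70% of its speed; a pose out of reach is approached as far as the arm can. A call with a gripper value outside its range is refused whole. The fingers move at their own pace and stop on an object; "force" is the grip in N (left out, the last holds). Time passes only in rows, so rows that do not move let the fingers close. It gives the time, the measured TCP pose, the force and the opening at its end, in the units of the state.
- get_state(): the state, without advancing time (a new reading comes with each control period).
- snapshot(name): name is "scene" or "top"; returns (picture, depth): 480x640x3 uint8, blue, green, red; 480x640 float32, m along the optical axis (not along the pixel's ray), 0 where there is no reading.
- camera_info(name): a dict with "intrinsics" (3x3 intrinsics, pixels), "k1" (the pictures are not rectified: a ray, as slopes to the right and down, at radius r is drawn at 1 + k1 r^2 times it, then the intrinsics apply), "rvec" (rotation vector, rad) and "tvec" (3), from world to camera coordinates, as OpenCV has them. Camera axes: x right, y down, z forward; pixel columns grow to the right and rows downward; lengths in m; the calibration is good to about 2 mm. A picture is of the moment at which its call begins. camera_info takes no time and is no camera call.
- sign_off(): hands the job in, once; it reports no verdict.
The state is a dict: "time": time; "joint_positions": joint angles; "qvel": joint speeds; "effort": joint torques, N m; "ee_pos": TCP position; "tcp_rot": TCP orientation; "force": force on the tool from outside, world axes, zero at the start; "ft_torque": the same for the moment, N m; "grip_width": opening from 0.0 (shut) to 1.0 (fully open).
Only numpy, scipy, OpenCV 4.12 (cv2) and the standard library are available. Lean on these libraries where they do the work, as an engineer would, in place of code of your own. Each camera call takes 0.05 s, during which the arm holds its last target.

## Task

The green model car and the white model van have toppled onto their sides on the dark desk mat. With the fingertips only, push each of them over so that it stands on its wheels again on the mat, about where it fell; do not pick up or carry either one. Leave the red car and everything else on the desk as they are.

Things in the scene. Friction and masses are not known exactly. Their poses are not given: they have to be found in the camera images.
- green_car: Rigid green model car, black windows, wheels do not turn; 180 long, 76 wide, 58 high (mm), 0.26-0.47 kg, centre of mass about 24 mm above the wheel bottoms. Starts lying on its right side, left side up. Origin: mid-length, mid-width, at the level of the wheel bottoms. Axes: x to the nose, y to its left side, z from wheels to roof (level while it lies, up when it stands).
- green_roof (a point): Centre of the green car's flat roof: 58 mm along the car's z and 18 mm behind its origin. The roof is 72 mm long, 64 mm wide; while the car lies, the roof stands upright and its upper edge is 70 mm above the mat. Axes as the car's.
- white_van: Rigid white model delivery van, blue side stripe, wheels do not turn; 190 long, 78 wide, 74 high (mm), 0.34-0.61 kg, centre of mass about 26 mm above the wheel bottoms. Starts lying on its left side, right side up. Origin: mid-length, mid-width, at the level of the wheel bottoms. Axes: x to the nose, y to its left side, z from wheels to roof (level while it lies, up when it stands).
- van_roof (a point): Centre of the van's flat roof: 74 mm along the van's z and 28 mm behind its origin. The roof is 130 mm long, 72 mm wide; while the van lies, the roof stands upright and its upper edge is 75 mm above the mat. Axes as the van's.
- green_edge (a point): Point on the green car at the bottom outer edge of its right wheels, mid-length: on the mat while it lies and when it stands; the car rolls over it as about a hinge, so the pushed spot moves up and over in an arc.
- van_edge (a point): Point on the white van at the bottom outer edge of its left wheels, mid-length: on the mat while it lies and when it stands; the van rolls over it as about a hinge, so the pushed spot moves up and over in an arc (a level push on the roof may only slide it).
- mat: Fixed dark desk mat of grippy rubber (friction coefficient about 0.85 to 1.2), 500 (its x) by 920 (its y) by 3 mm; origin at the centre of its underside, on the desk top.
- red_car: Loose red model car of the green one's shape and size, standing on its wheels at the middle of the mat's far edge; origin midway between the wheel bottoms. To be left alone.
- highlighter: Loose flat yellow highlighter lying on the mat at the robot's side, 95 x 22 x 14 mm; origin at the centre of its underside. To be left alone.
- polish_jar: Loose amber jar of polish, 52 mm across, 55 mm high, near an end of the mat; origin at the centre of its underside. To be left alone.
- mouse: Loose white computer mouse, 100 x 58 x 32 mm, near an end of the mat; origin at the centre of its underside. To be left alone.
- dust_brush: Loose short round dust brush standing on its bristle head, 44 mm across, 88 mm high, at a near corner of the mat; origin at the centre of its underside. To be left alone.
There are look-alikes about, which are no part of the job. What is shaped like the white_van but yellow is not meant. Several things have the shape of the green_car; the one meant has the colours described above.

How it is judged:
By the outcome, as a careful person would: the job done as asked, in the order asked, and still so for the second after the job is handed in, with the robot touching nothing.
It also fails if it takes over 48 s, if anything falls off the work surface, if the arm or the gripper's body presses on something with over 40 N, if the wrist force passes 120 N, or if a joint passes its speed limit or range.

## Working session

There is one attempt and no reset: what is moved stays moved. The work goes in short steps, Python scripts to look and compute and a tool call to move; the robot and the scene stay as the last step left them, time stands still between calls to the robot, and variables do not carry over. Pictures are saved under pics/ and viewed, and the job is handed in when it is done.

Besides the shell and the picture viewer there is one more tool, called after ">>>" as a command line: name --argument value ..., lists and objects as JSON in quotes. send_rows: Moves the arm, as the interface text tells. Its arguments: {"type":"object","properties":{"claw":{"type":"array"},"dp":{"type":"array"},"twist":{"type":"array"},"force":{"type":"number"}},"required":["claw","dp","twist"]}

```bash
mkdir -p pics; ls
python3 - <<'E'
from plant import *
import cv2
print(get_state())
for n in("scene","top"):
    p,d=snapshot(n); cv2.imwrite(f"pics/{n}0.png",p); import numpy as np; np.save(f"pics/{n}0.npy",d); print(n,camera_info(n))
E
```

```text
pics
{'time': 0.0, 'joint_positions': array([ 1.03490018e+00,  1.59031103e-01,  1.59820822e+00, -7.32459391e-06,
        1.38619939e+00, -2.10089978e-01]), 'qvel': array([-1.24305376e-03, -5.38680919e-04,  1.61193808e-03, -3.08836308e-05,
       -1.50812569e-03,  1.19580129e-04]), 'effort': array([-6.36618643e-05, -3.85587144e+01, -3.22101510e+01,  7.00107543e-02,
        3.82680714e-02, -1.72480427e-04]), 'ee_pos': array([0.1837566 , 0.54423709, 0.23564099]), 'tcp_rot': array([-5.09404308e-01, -3.09934189e+00,  2.70394165e-03]), 'force': array([-0.07037434,  0.77966935, -0.34181712]), 'ft_torque': array([ 0.03210025,  0.01487622, -0.01544378]), 'grip_width': 1.0029677008686568}
scene {'intrinsics': array([[477.9738898 ,   0.        , 321.18228984],
       [  0.        , 477.9738898 , 237.86190462],
       [  0.        ,   0.        ,   1.        ]]), 'k1': -0.07979607577589214, 'rvec': array([ 0.76735221,  2.46848433, -1.23380161]), 'tvec': array([ 0.35324614, -0.13768549,  1.45676819])}
top {'intrinsics': array([[624.54052648,   0.        , 306.51744592],
       [  0.        , 624.54052648, 238.70203472],
       [  0.        ,   0.        ,   1.        ]]), 'k1': -0.08866328109666216, 'rvec': array([ 2.15067033, -2.21176738,  0.10178988]), 'tvec': array([0.07432264, 0.45961237, 1.75265442])}
```

View pics/scene0.png

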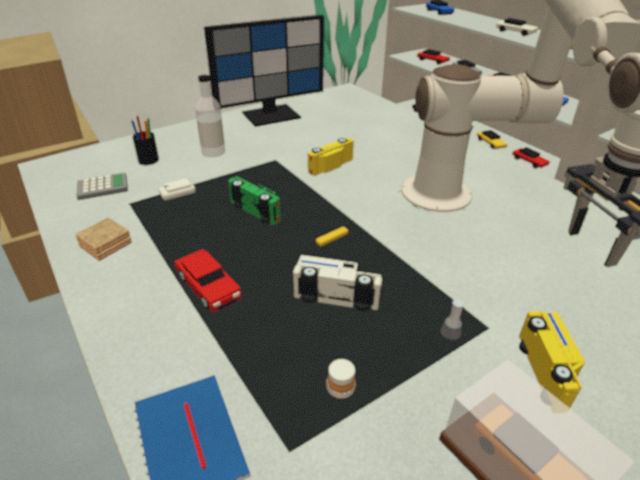

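View pics/top0.png

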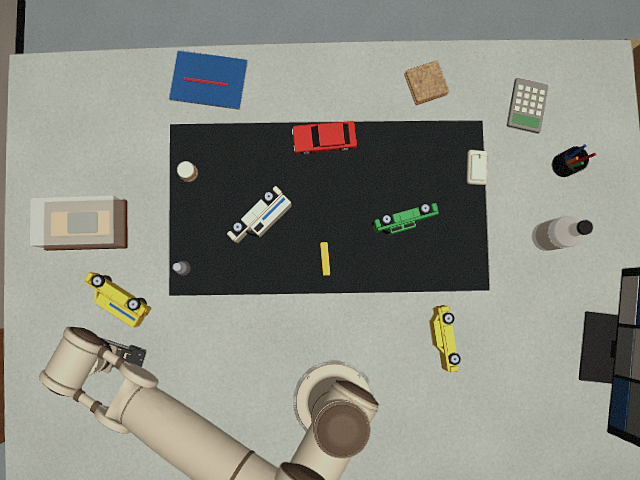

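The top view has +x up and +y left. The green car is at about (405,218) and the van at (260,213). Both have their wheels on the far side and roofs toward the robot. Next I'll measure them from both cameras.

```bash
cat > h.py <<'E'
import numpy as np, cv2
from plant import *
def cloud(n,p,d):
    c=camera_info(n);K=c["intrinsics"];k1=c["k1"]
    v,u=np.mgrid[:480,:640]
    uv=np.stack([u,v],-1).reshape(-1,1,2).astype(float)
    xy=cv2.undistortPoints(uv,K,np.array([k1,0,0,0,0.]),).reshape(480,640,2)
    P=np.dstack([xy[...,0]*d,xy[...,1]*d,d])
    R=cv2.Rodrigues(c["rvec"])[0]
    W=(P-c["tvec"])@R
    W[d==0]=np.nan
    return W
boxes={"top":{"green":(365,190,448,245),"van":(215,175,300,250)},"scene":{"green":(220,165,290,230),"van":(285,245,390,315)}}
E
python3 - <<'E'
from h import *
for n in("top","scene"):
    p=cv2.imread(f"pics/{n}0.png");d=np.load(f"pics/{n}0.npy");W=cloud(n,p,d)
    for o,(a,b,c,e) in boxes[n].items():
        w=W[b:e,a:c].reshape(-1,3);w=w[np.isfinite(w[:,0])]
        print(n,o,"mat z",np.median(w[w[:,2]<.02][:,2]))
        q=w[w[:,2]>.055]
        print(" zpct",np.percentile(q[:,2],[50,95,99]), len(q))
        r=cv2.minAreaRect((q[:,:2]*1000).astype(np.float32));print(" rect(z>55)",r, cv2.boxPoints(r).round().tolist())
        q=w[(w[:,2]>.015)]
        r=cv2.minAreaRect((q[:,:2]*1000).astype(np.float32));print(" rect(z>15)",r,cv2.boxPoints(r).round().tolist())
    for o,(a,b,c,e) in boxes[n].items():
        cv2.imwrite(f"pics/{n}_{o}.png",cv2.resize(p[b:e,a:c],None,fx=6,fy=6,interpolation=2))
E
```

```text
top green mat z 0.002431276563664914
 zpct [0.07643926 0.08445543 0.08697529] 1013
 rect(z>55) ((506.7416687011719, -215.24462890625), (58.093650817871094, 178.56187438964844), 13.852948188781738) [[457.0, -136.0], [500.0, -309.0], [556.0, -295.0], [514.0, -122.0]]
 rect(z>15) ((523.8570556640625, -212.22042846679688), (106.99523162841797, 178.40843200683594), 4.319887161254883) [[464.0, -127.0], [477.0, -305.0], [584.0, -297.0], [570.0, -119.0]]
top van mat z 0.0021784322020892903
 zpct [0.0781654  0.08551361 0.08847014] 1497
 rect(z>55) ((523.2997436523438, 194.7064208984375), (76.114501953125, 190.282470703125), 42.590599060058594) [[431.0, 239.0], [560.0, 99.0], [616.0, 150.0], [487.0, 291.0]]
 rect(z>15) ((549.2069091796875, 192.41404724121094), (186.54586791992188, 183.63014221191406), 89.6584243774414) [[457.0, 100.0], [640.0, 99.0], [642.0, 285.0], [458.0, 286.0]]
scene green mat z 0.004084319823060704
 zpct [0.07698388 0.08172073 0.08274213] 793
 rect(z>55) ((506.81927490234375, -214.05001831054688), (62.038307189941406, 183.43482971191406), 14.255378723144531) [[454.0, -133.0], [499.0, -311.0], [559.0, -295.0], [514.0, -118.0]]
 rect(z>15) ((506.78057861328125, -213.89779663085938), (62.038307189941406, 183.74896240234375), 14.255378723144531) [[454.0, -132.0], [499.0, -311.0], [559.0, -295.0], [514.0, -117.0]]
scene van mat z 0.004397372355320423
 zpct [0.07948164 0.08347653 0.08442001] 2155
 rect(z>55) ((521.3955078125, 195.484130859375), (77.12860870361328, 192.92469787597656), 43.445587158203125) [[427.0, 239.0], [560.0, 99.0], [616.0, 152.0], [483.0, 292.0]]
 rect(z>15) ((521.51416015625, 195.3589324951172), (77.12860870361328, 193.32656860351562), 43.445587158203125) [[427.0, 239.0], [560.0, 99.0], [616.0, 152.0], [483.0, 292.0]]
```

```bash
python3 -c "
import cv2,numpy as np
a=cv2.imread('pics/top_green.png');b=cv2.imread('pics/top_van.png')
a=cv2.resize(a,(390,260));b=cv2.resize(b,(390,344));c=np.zeros((344,780,3),np.uint8);c[:260,:390]=a;c[:,390:]=b;cv2.imwrite('pics/crops.png',c)"
```

```text
(no output)
```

View pics/crops.png

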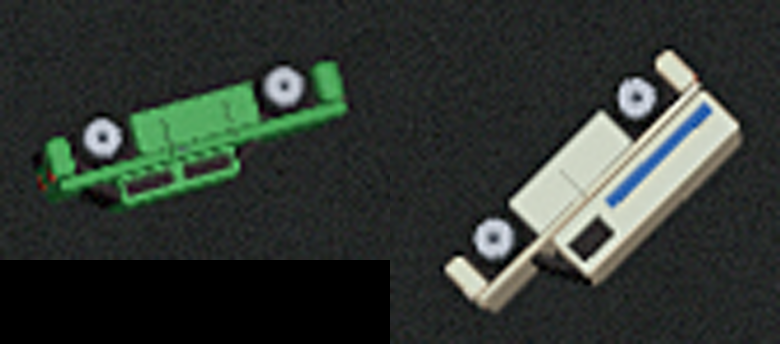

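>>> send_rows --claw '[15,15,15,15,15,15,15,15]' --dp '[[28,-30,0],[28,-30,0],[28,-30,0],[28,-30,0],[28,-30,0],[28,-30,0],[28,-30,0],[20,-35,0]]' --twist '[[0,0,5],[0,0,5],[0,0,5],[0,0,5],[0,0,5],[0,0,5],[0,0,2.7],[0,0,0]]' --force 20

```text
time: 0.77
ee_pos: [0.3975, 0.2946, 0.232]
tcp_rot: [0.451, -3.104, 0.006]
force: [0.4, 0.8, 0.8]
grip_width: 0.444
```

The crops confirm it: the green car's roof is toward its left (tail) half and its nose points right. The van's nose points lower-left and its roof lies along the robot side.

>>> send_rows --claw '[15,15,15,15,15,15,15,15]' --dp '[[3,-40,0],[3,-40,0],[3,-40,0],[3,-40,0],[3,-40,0],[3,-40,0],[3,-40,0],[3,-40,0]]' --twist '[[0,0,-2.5],[0,0,0],[0,0,0],[0,0,0],[0,0,0],[0,0,0],[0,0,0],[0,0,0]]'

```text
time: 1.43
ee_pos: [0.4207, -0.038, 0.2296]
tcp_rot: [0.381, -3.112, 0.006]
force: [0.6, 0.0, 1.0]
grip_width: 0.163
```

>>> send_rows --claw '[15,15,15,15,15,15,15,15]' --dp '[[2,-40,0],[2,-40,0],[1,-40,0],[1,-40,0],[1,-30,0],[0,-10,0],[0,0,0],[0,0,0]]' --twist '[[0,0,0],[0,0,0],[0,0,0],[0,0,0],[0,0,0],[0,0,0],[0,0,0],[0,0,0]]'

```text
time: 2.1
ee_pos: [0.4231, -0.2526, 0.2271]
tcp_rot: [0.364, -3.112, 0.003]
force: [0.2, -0.2, -0.0]
grip_width: 0.164
```

>>> send_rows --claw '[15,15,15,15,15,15,15,15]' --dp '[[3,9,-30],[2,9,-30],[0,9,-30],[0,0,-30],[0,0,-20],[0,0,-8],[0,0,0],[0,0,0]]' --twist '[[0,0,0.5],[0,0,0],[0,0,0],[0,0,0],[0,0,0],[0,0,0],[0,0,0],[0,0,0]]'

```text
time: 2.77
ee_pos: [0.4294, -0.2103, 0.0762]
tcp_rot: [0.399, -3.111, 0.002]
force: [0.2, 0.0, -0.5]
grip_width: 0.164
```

Run:
```python
from h import *
p,d=snapshot("scene");cv2.imwrite("pics/s1.png",cv2.resize(p[120:280,180:400],None,fx=3.5,fy=3.5,interpolation=2))
print(get_state()["ee_pos"])
```

```text
[ 0.42962541 -0.21053458  0.07660316]
```

View pics/s1.png

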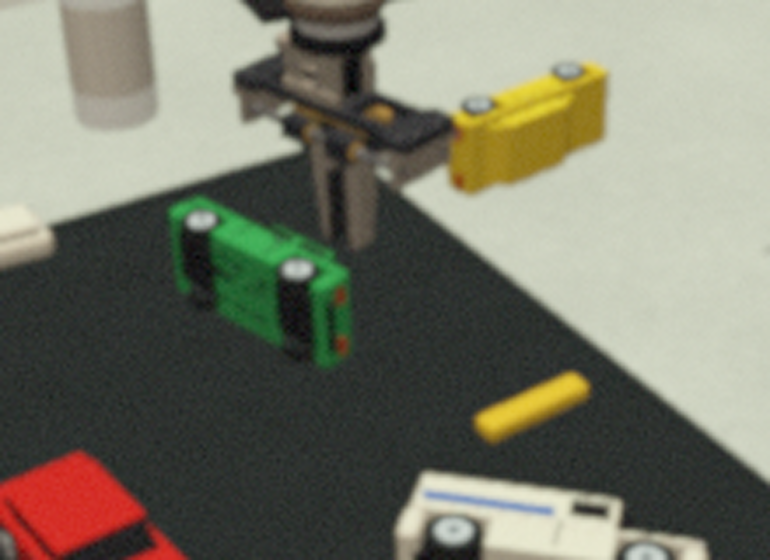

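>>> send_rows --claw '[15,15,15,15,15,15,15,15]' --dp '[[3,-10,0],[1,-4,0],[0,0,0],[7.8,1.9,0],[7.8,1.9,0],[5,1.2,0],[0,0,0],[0,0,0]]' --twist '[[0,0,-0.5],[0,0,0],[0,0,0],[0,0,0],[0,0,0],[0,0,0],[0,0,0],[0,0,0]]'

```text
time: 3.48
ee_pos: [0.4616, -0.2244, 0.0836]
tcp_rot: [-0.383, 3.113, -0.018]
force: [0.3, -0.4, -1.0]
grip_width: 0.162
```

>>> send_rows --claw '[15,15,15,15,15,15]' --dp '[[0,0,-6],[0,0,-2],[0,0,0],[3,0.7,0],[3,0.7,0],[0,0,0]]' --twist '[[0,0,0],[0,0,0],[0,0,0],[0,0,0],[0,0,0],[0,0,0]]'

```text
time: 3.98
ee_pos: [0.4671, -0.222, 0.0737]
tcp_rot: [-0.383, 3.115, -0.015]
force: [1.2, 0.4, -0.3]
grip_width: 0.163
```

>>> send_rows --claw '[15,15,15,15,15,15,15,15]' --dp '[[3,0.7,0.5],[4,1,3],[4,1,3],[4,1,2.5],[4,1,2.5],[4,1,2.2],[4,1,2],[4,1,2]]' --twist '[[0,0,0],[0,0,0],[0,0,0],[0,0,0],[0,0,0],[0,0,0],[0,0,0],[0,0,0]]'

```text
time: 4.65
ee_pos: [0.4987, -0.2143, 0.0946]
tcp_rot: [0.384, -3.115, 0.015]
force: [-0.3, 0.1, -0.1]
grip_width: 0.164
```

Run:
```python
from h import *
p,d=snapshot("scene");cv2.imwrite("pics/s2.png",cv2.resize(p[120:280,180:400],None,fx=3.5,fy=3.5,interpolation=2))
s=get_state();print(s["ee_pos"],s["force"])
```

```text
[ 0.49966153 -0.21438697  0.09516242] [ 1.27985892  0.05505918 -0.00488991]
```

View pics/s2.png

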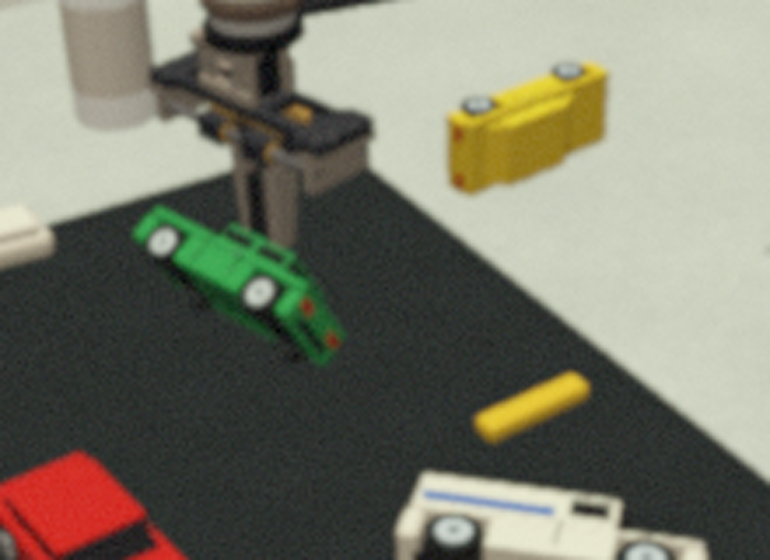

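The car is tipping past its balance point. I'll hold and let it settle.

>>> send_rows --claw '[15,15,15,15]' --dp '[[4,1,1],[0,0,0],[0,0,0],[0,0,0]]' --twist '[[0,0,0],[0,0,0],[0,0,0],[0,0,0]]'

```text
time: 5.03
ee_pos: [0.5055, -0.2128, 0.0959]
tcp_rot: [-0.386, 3.117, -0.017]
force: [-0.7, -0.6, -0.6]
grip_width: 0.165
```

Run:
```python
from h import *
p,d=snapshot("scene");cv2.imwrite("pics/s3.png",cv2.resize(p[120:280,180:400],None,fx=3.5,fy=3.5,interpolation=2))
s=get_state();print(s["ee_pos"],s["force"])
```

```text
[ 0.50529903 -0.21281337  0.09575913] [-0.44849579  0.22277784 -0.4577232 ]
```

View pics/s3.png

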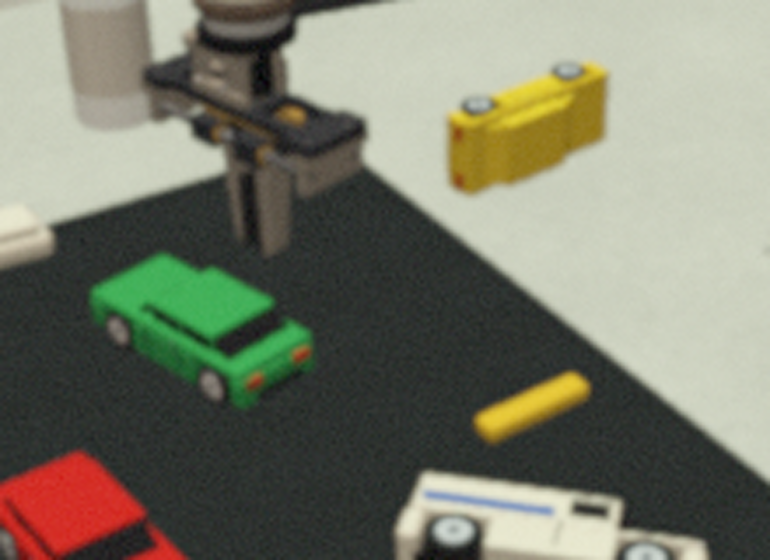

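The green car stands on its wheels (crop ~(200,325)), clear of the fingers. Now the van.

>>> send_rows --claw '[15,15,30,30,30,30,30,30]' --dp '[[-15,0,20],[-20,0,30],[-10,20,30],[0,40,10],[0,40,0],[0,40,0],[0,40,0],[0,40,0]]' --twist '[[0,0,0],[0,0,0],[0,0,5],[0,0,5],[0,0,5],[0,0,5],[0,0,5],[0,0,3]]'

```text
time: 5.75
ee_pos: [0.4558, 0.0083, 0.1885]
tcp_rot: [-1.137, 2.926, -0.022]
force: [1.0, -0.3, -0.4]
grip_width: 0.328
```

>>> send_rows --claw '[30,30,30,30,30,30,30,30]' --dp '[[0,35,0],[0,35,0],[0,25,0],[0,10,0],[0,0,0],[0,0,0],[0,0,0],[0,0,0]]' --twist '[[0,0,0],[0,0,0],[0,0,0],[0,0,0],[0,0,0],[0,0,0],[0,0,0],[0,0,0]]'

```text
time: 6.42
ee_pos: [0.4524, 0.1238, 0.188]
tcp_rot: [-1.152, 2.919, -0.02]
force: [0.8, -0.2, 0.0]
grip_width: 0.329
```

>>> send_rows --claw '[30,30,30,30,30,30,30,30]' --dp '[[0,2,-25],[0,2,-30],[0,0,-30],[0,0,-15],[0,0,-4],[7,6.5,0],[7,6.5,0],[0,0,0]]' --twist '[[0,0,0],[0,0,0],[0,0,0],[0,0,0],[0,0,0],[0,0,0],[0,0,0],[0,0,0]]'

```text
time: 7.08
ee_pos: [0.4716, 0.1341, 0.0841]
tcp_rot: [-1.129, 2.919, -0.026]
force: [-0.0, 0.1, 0.4]
grip_width: 0.323
```

Run:
```python
from h import *
p,d=snapshot("scene");cv2.imwrite("pics/s4.png",cv2.resize(p[170:330,240:460],None,fx=3.5,fy=3.5,interpolation=2))
s=get_state();print(s["ee_pos"],s["force"])
r=(s["ee_pos"][:2]*1000-[522.4,195]);print(r@[.733,.68],r@[-.68,.733])
```

```text
[0.47148083 0.13387351 0.08431482] [-0.39970807 -0.01414958 -0.198157  ]
-78.88976321648387 -10.180681313480118
```

View pics/s4.png

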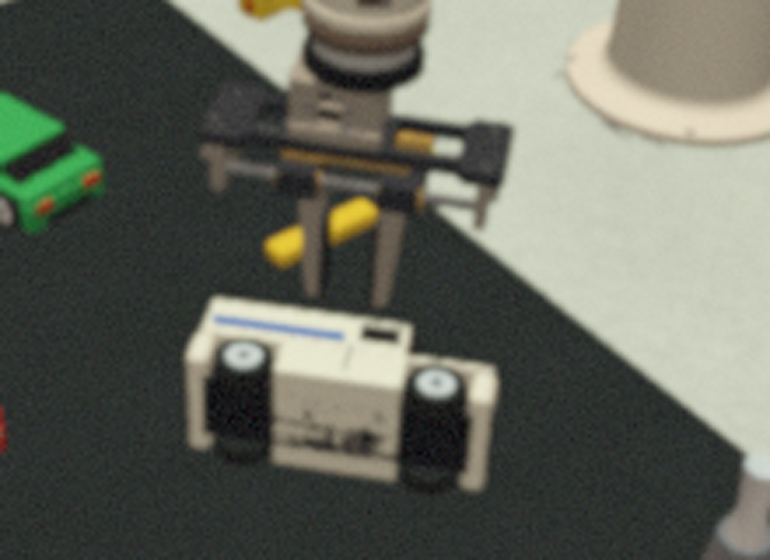

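>>> send_rows --claw '[30,30,30,30,30,30]' --dp '[[-3,4,0],[7,6.5,-2],[6,5.5,0],[4,4,0],[0,0,0],[0,0,0]]' --twist '[[0,0,0],[0,0,0],[0,0,0],[0,0,0],[0,0,0],[0,0,0]]'

```text
time: 7.63
ee_pos: [0.4893, 0.1565, 0.0872]
tcp_rot: [-1.129, 2.911, -0.031]
force: [-0.1, -0.0, -0.4]
grip_width: 0.324
```

>>> send_rows --claw '[30,30,30,30,30,30,30,30]' --dp '[[0,0,-6],[0,0,-2],[1.5,1.4,0],[2,1.8,2],[2.5,2.3,3.3],[2.5,2.3,3.3],[2.6,2.5,3],[2.7,2.5,3]]' --twist '[[0,0,0],[0,0,0],[0,0,0],[0,0,0],[0,0,0],[0,0,0],[0,0,0],[0,0,0]]'

```text
time: 8.3
ee_pos: [0.501, 0.1681, 0.0929]
tcp_rot: [-1.132, 2.918, -0.032]
force: [-2.0, -2.3, 1.2]
grip_width: 0.326
```

Run:
```python
from h import *
p,d=snapshot("scene");cv2.imwrite("pics/s5.png",cv2.resize(p[170:330,240:460],None,fx=3.5,fy=3.5,interpolation=2))
s=get_state();print(s["ee_pos"],s["force"])
r=(s["ee_pos"][:2]*1000-[522.4,195]);print(r@[.733,.68],r@[-.68,.733])
```

```text
[0.50198117 0.16869118 0.0937854 ] [-2.98871574 -1.07865503  2.86427213]
-32.8569981208737 -5.3995615113015365
```

View pics/s5.png

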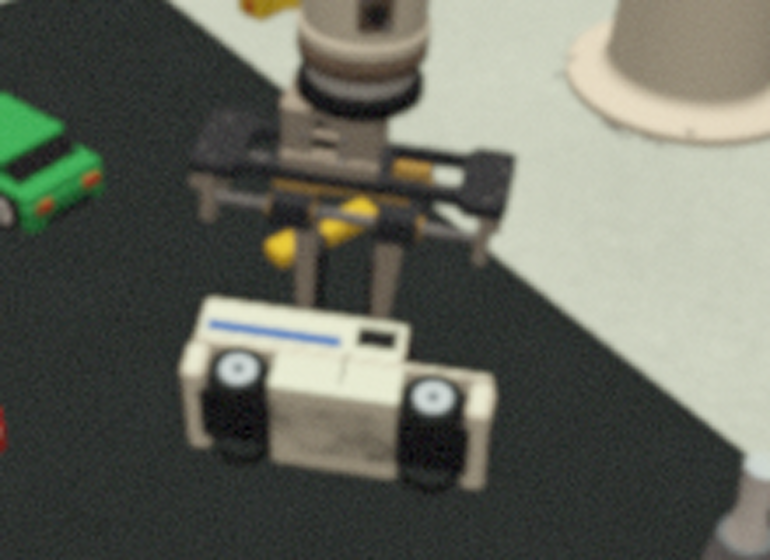

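>>> send_rows --claw '[30,30,30,30,30,30,30,30]' --dp '[[2.8,2.6,3],[2.8,2.6,3],[2.9,2.7,2.7],[3,2.8,2.5],[3,2.8,2.3],[3.1,2.9,2],[3.1,2.9,1.8],[3.2,3,1.5]]' --twist '[[0,0,0],[0,0,0],[0,0,0],[0,0,0],[0,0,0],[0,0,0],[0,0,0],[0,0,0]]'

```text
time: 9.02
ee_pos: [0.53, 0.1948, 0.1156]
tcp_rot: [-1.128, 2.911, -0.03]
force: [0.7, -0.6, 0.1]
grip_width: 0.324
```

Run:
```python
from h import *
p,d=snapshot("scene");cv2.imwrite("pics/s6.png",cv2.resize(p[170:330,240:460],None,fx=3.5,fy=3.5,interpolation=2))
s=get_state();print(s["ee_pos"],s["force"])
r=(s["ee_pos"][:2]*1000-[522.4,195]);print(r@[.733,.68],r@[-.68,.733])
```

```text
[0.53082069 0.19528213 0.11613443] [0.15344961 0.96020753 0.25329531]
6.364216786374098 -5.519270699208694
```

View pics/s6.png

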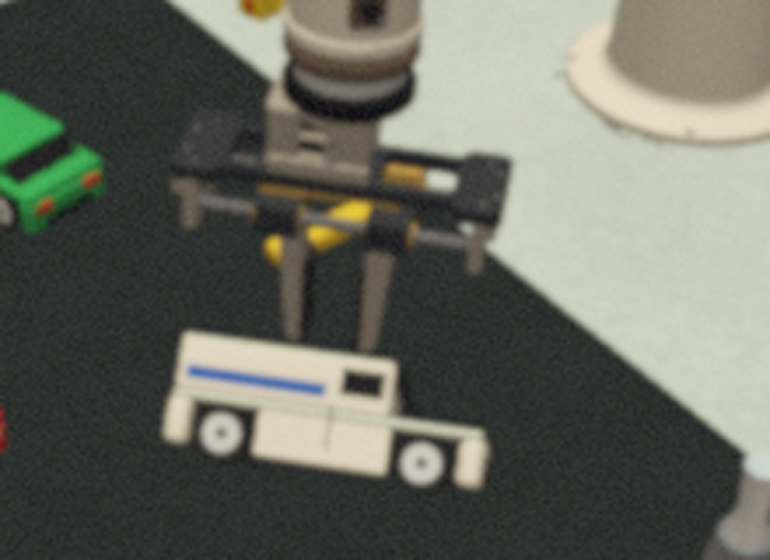

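The van is over (crop ~(320,400)). I'll back off and verify.

>>> send_rows --claw '[30,30,30,30,30,30,30,30]' --dp '[[0,0,0],[-6,-6,10],[-12,-12,25],[-20,-18,35],[-20,-18,30],[-10,0,10],[0,0,0],[0,0,0]]' --twist '[[0,0,0],[0,0,0],[0,0,0],[0,0,0],[0,0,0],[0,0,0],[0,0,0],[0,0,0]]'

```text
time: 9.73
ee_pos: [0.4593, 0.1398, 0.2267]
tcp_rot: [-1.13, 2.913, -0.03]
force: [-0.7, -0.4, 0.2]
grip_width: 0.323
```

Run:
```python
from h import *
for n in("scene","top"):
    p,d=snapshot(n);cv2.imwrite(f"pics/{n}9.png",p);W=cloud(n,p,d)
    bb={"top":{"green":(365,175,448,245),"van":(195,160,300,250)},"scene":{"green":(195,165,280,240),"van":(275,250,390,320)}}[n]
    for o,(a,b,c,e) in bb.items():
        w=W[b:e,a:c].reshape(-1,3);w=w[np.isfinite(w[:,0])];w=w[(w[:,2]>.02)&(w[:,2]<.09)]
        r=cv2.minAreaRect((w[:,:2]*1000).astype(np.float32));print(n,o,np.percentile(w[:,2],[50,90,97]),r)
s=get_state();print(s["time"],s["ee_pos"],s["force"])
```

```text
scene green [0.04539986 0.06289176 0.06404649] ((572.66650390625, -196.76510620117188), (83.43768310546875, 185.2392120361328), 13.843175888061523)
scene van [0.07476984 0.07891465 0.07984158] ((578.4815673828125, 249.83148193359375), (77.52488708496094, 192.90260314941406), 45.164817810058594)
top green [0.04814695 0.06226341 0.06543921] ((565.770263671875, -202.67453002929688), (94.6792221069336, 184.59521484375), 13.027521133422852)
top van [0.07281193 0.08004446 0.08271053] ((614.9937744140625, 293.5643310546875), (198.34481811523438, 202.96934509277344), 44.30741882324219)
9.8333 [0.45908658 0.14010132 0.22558993] [-0.56588201 -0.56534814 -0.89611258]
```

View pics/scene9.png

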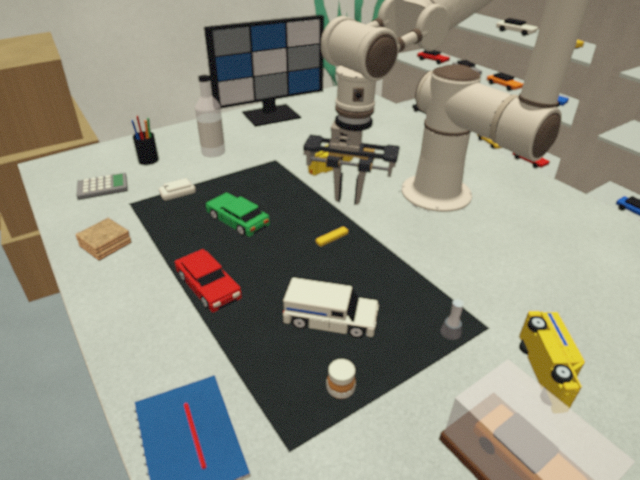

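View pics/top9.png

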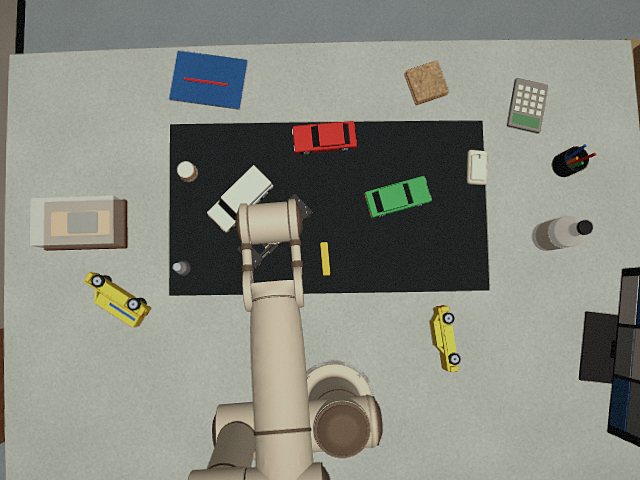

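Both vehicles stand: green at top view (397,196), van at (240,198). Roof heights are about 62 mm and 78 mm including the 3 mm mat, as expected. Nothing else moved, and the arm is clear.

```bash
python3 -c "
from plant import *
print(sign_off(), get_state()['time'])"
```

```text
the job is handed in; nothing more can be done
the job is handed in; nothing more can be done
```

The green car and then the white van are back on their wheels on the mat, and the job was handed in at about 9.8 s. I pushed each one over at its roof with the fingertips, following the arc it rolls through, and picked up or carried neither.

- **Standing level:** the last depth checks put the roofs at about 62 mm (green) and 78–80 mm (van) above the desk. The expected heights with the mat are 61 and 77 mm.
- **Position:** both kept their heading to within about 2°. The van's centre landed within about 3 mm of where pure rolling would put it. The green car's ended within a few mm of its rolled-over place in the scene view.
- **Disagreements:** the top view's outlines were unreliable. The arm hid part of the van and the polish jar fell inside the measuring window, and the green car's came out too wide. I relied on the scene view for position.
- **Everything else:** the red car and other items looked unmoved in both final pictures. The highest push force I read was about 4 N, and the gripper ended well clear of everything.

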